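# Take the record brush from its stand and hold it ready over the record

### The arm

A 6-joint arm with a two-finger parallel gripper is mounted at the origin on the work surface. World frame = base frame: x ahead of the robot, y to its left, z up, the work surface at z = 0. Lengths are in m, angles in degrees, forces in N, time in s.
With the tool pointing down it reaches from about 0.4 to 0.825 m from the base axis. Payload 7 kg.
Tool frame: the origin (TCP) lies midway between the tips of the shut fingers; the grasp point (between the pads) lies 19 mm behind it; z points along the fingers, y is the line along which they close (so a half turn about z gives the same grasp; the last joint's range is limited). The gripper opens to 88 mm and grips with 3 to 60 N. Pads are 19 mm wide; open, the fingers measure 130 mm over their backs; the gripper's body (78 mm by 193 mm) begins 47 mm behind the grasp point.
Start: joints at [-50.988, 20.546, 0.682, 0, -70.136, -16.507], TCP at [0.258, -0.624, 0.227] pointing down, gripper open.
Joint ranges: [-176.03, 176.03], [-82.01, 121.73], [-58.28, 71.71], [-173.87, 95.51], [-174.79, -0.11], [-173.66, 173.66]. Speed limits (degrees/s): [136.94, 136.94, 172.46, 180, 180, 180].

### API

Orientations are given as [roll, pitch, yaw] about the fixed x, y, z axes, in that order (R = Rz(yaw) Ry(pitch) Rx(roll)).
In Python, from plant import ctrl gives the robot as it stands.
- The arm moves only by the tool arm_command, never from a script. Its argument "steps" is a list of rows, each an object with "translation": the shift along the tool's x, y, z in mm, a list of three; "rotation": the turn, a rotation vector about the tool's x, y, z in units of 5 degrees (1.0 is 5 degrees), a list of three; "claw": the finger opening in mm, from 0 to 87.6. In form: [{"translation": [x, y, z], "rotation": [rx, ry, rz], "claw": claw}, ...]. A call has 1 to 5 rows; each row is the pose to reach, as a shift and turn from the pose commanded when the call began, along the tool's axes at that moment; what a row does not reach only later rows make up. A row lasts 1/10 s, in which the tool goes at most 50 mm and 8.59 degrees, less where a joint would pass 70% of its speed; a pose out of reach is approached as far as the arm can. A call with a gripper value outside its range is refused whole. The fingers move at their own pace and stop on an object; the grip force is fixed at half the most. Time passes only in rows, so rows that repeat a pose let the fingers close. It gives the time, the measured TCP pose, the force, the opening and the grip force at its end, in the units of the state.
- ctrl.get_obs(): the state, without advancing time (a new reading comes with each control period).
- ctrl.snapshot(name): name is "side" or "top" or "wrist"; returns (picture, depth): 420x560x3 uint8, red, green, blue; 420x560 float32, m along the optical axis (not along the pixel's ray), 0 where there is no reading.
- ctrl.calibration(name): a dict with "vertical_fov" (degrees; the focal length in pixels is half the picture's height over the tangent of half this angle, whatever the lens; pixels are square), "cx", "cy" (the principal point, pixels), "rvec" (rotation vector, rad) and "tvec" (3), from world to camera coordinates, as OpenCV has them; the wrist camera has in their place "hand_eye" (4x4, takes a point from camera to tool coordinates, whose origin is the TCP and whose axes are the flange's). Camera axes: x right, y down, z forward; pixel columns grow to the right and rows downward; lengths in m; the calibration is good to about 2 mm. The wrist camera is an equidistant fisheye: a pixel r from the principal point sees the ray r / f radians off the axis. A picture is of the moment at which its call begins: read the wrist's pose just before it. calibration takes no time and is no camera call.
- ctrl.close_job(): hands the job in; it is judged then, once.
The state is a dict: "clock": time; "joint_pos": joint angles; "qvel": joint speeds; "tau": joint torques, N m; "tool_pos": TCP position; "orientation": TCP orientation; "force": force on the tool from outside, world axes, zero at the start; "moment": the same for the moment, N m; "opening": finger opening in m; "gripper_force": force on a finger pad.
Only numpy, scipy, OpenCV 4.12 (cv2) and the standard library are available. Lean on these libraries where they do the work, as an engineer would, in place of code of your own. Each camera call takes 0.05 s, during which the arm holds its last target. There are 200 camera calls.

### The job

Get ready to brush the record: draw the wooden-handled record brush up out of its sloping slot in the stand, turn it level with the bristles facing down, and hold it there with the bristle pad three to five centimetres above the grooves of the record, about midway between the label and the rim. Do not touch the record or any part of the record player, and leave the blue brush and everything else where it is. Finish while still holding the brush, steady, in that place.

Things in the scene. Friction and masses are not known exactly. Their poses are not given: they have to be found in the camera images.
- brush_grip (a point): Grip point on the centre line of the record brush's light wooden handle (22 mm wide in y, 18 thick in z). x runs from head to handle end, z out of the back (bristles face -z). Handle x -60 to +65 mm; aluminium head x -115 to -60, 60 wide, 16 thick; black bristles to z -18. About 90 g. Starts loose, head down in a slot, x sloping 50 degrees up and away from the robot, bristles facing down and away.
- brush_face (a point): Centre of the lower face of the record brush's stiff black bristle pad (49 x 56 mm): at x = -87.5, z = -18 mm from brush_grip, same axes.
- stand: Fixed brush stand: wooden base 150 x 190 x 8 mm, two aluminium slots at y = -45 and +45 mm. Origin: under the base's middle, on the table; x away from the robot at yaw 0. The slots lean 40 degrees from upright towards +x; each is 64 mm wide, 30 across, 55 deep along the slope; mouth centre about x = 7, z = 65 mm. Either brush may be in either slot; it comes out after 55 mm along its own +x.
- record (a point): Centre of the record's top face, on the player's platter, 108 mm above the table, z up. Black record, 300 mm in diameter, with a red label 100 mm in diameter and a thin spindle 14 mm high in its middle. It does not turn.
- player: Fixed record player, black plinth, top at 60 mm. Origin: on the table below the spindle; plinth x -180 to +180 mm, y -185 to +225 (x away from the robot at yaw 0). Tonearm parked beside the record: pillar at x 130, y 187, wooden tube along y = 187, x 190 to -135, all below 155 mm high. Motor at x -145, y -145, radius 28, 119 high. Stands left or right of the robot, the stand opposite.
- duster: Bystander: dusting brush of the same shape, size and axes (origin as brush_grip), blue plastic with white bristles, in the stand's other slot.
- driver: Bystander: red-handled screwdriver, 150 mm long, lying on the table between the robot and the stand. Origin near its middle, at table height.
- cleaner: Bystander: amber bottle, 56 mm in diameter, 150 mm high, standing at the right side. Origin: centre of its underside.
- gauge: Bystander: grey box 70 x 45 x 22 mm on the table beyond the stand. Origin: centre of its underside.
- adapter: Bystander: aluminium ring 38 mm in diameter, 10 mm high, lying on the table beside the stand, on its +y side. Origin: centre of its underside.
- jar: Bystander: glass jar with a steel cap, 60 mm in diameter, 70 mm high, on the table beyond the stand. Origin: centre of its underside.
There are look-alikes about, which are no part of the job. Of the things that look like the part that bears brush_grip, the larger one is meant. Of the things shaped like the stand, the wooden one is meant.

How it is judged:
By the outcome, as a careful person would: the job done as asked, in the order asked, and still so for the second after the job is handed in, while the arm keeps its last pose, push and grip.
It also fails if it takes over 48 s, if anything falls off the work surface, if the arm or the gripper's body presses on something with over 40 N, if the wrist force passes 120 N, or if a joint passes its speed limit or range.

## Working session

There is one attempt and no reset: what is moved stays moved. The work goes in short steps, Python scripts to look and compute and a tool call to move; the robot and the scene stay as the last step left them, time stands still between calls to the robot, and variables do not carry over. Pictures are saved under pics/ and viewed, at most 10 in all, crops included, and the job is handed in when it is done.

Besides the shell and the picture viewer there is one more tool, called after "Call:" as name(argument=value, ...), one argument or row to a line, values as JSON. arm_command: Moves the arm, as the interface text tells. Its arguments: {"type":"object","properties":{"steps":{"type":"array"}},"required":["steps"]}

```bash
mkdir -p pics; python3 - <<'E'
from plant import ctrl
import cv2,numpy as np
o=ctrl.get_obs();print(o)
for n in("side","top"):
    p,d=ctrl.snapshot(n);cv2.imwrite(f"pics/{n}0.png",p[:,:,::-1]);np.save(f"{n}0.npy",d)
    np.save(f"{n}0_rgb.npy",p);print(n,ctrl.calibration(n))
print(ctrl.calibration("wrist"))
E
```

```text
{'clock': 0.0, 'joint_pos': array([-5.09872402e+01,  2.05902603e+01,  6.32628243e-01, -2.06519168e-02,
       -7.01354778e+01, -1.65064478e+01]), 'qvel': array([-0.07735818, -0.0340256 ,  0.05747407,  0.04974428,  0.01781564,
        0.02199226]), 'tau': array([-5.29430527e-04, -5.82710767e+01,  2.93052489e+01,  6.99719936e+00,
        6.86201442e-03, -1.89696289e-04]), 'tool_pos': array([ 0.25815882, -0.62314029,  0.22562557]), 'orientation': array([ 1.79905211e+02, -7.84334143e-03, -1.57500715e+02]), 'force': array([ 0.14869175, -0.86232168, -0.58138058]), 'moment': array([-0.06499101,  0.00222687,  0.02263653]), 'gripper_force': 0.0, 'opening': 0.08758956401253944}
side {'vertical_fov': 43.57447914043471, 'cx': 277.8325677772503, 'cy': 206.2179965489578, 'rvec': array([ 0.4206893 , -2.62438069,  1.34306782]), 'tvec': array([0.40348998, 0.16656357, 1.58159013])}
top {'vertical_fov': 45.91976859933021, 'cx': 286.4912503307436, 'cy': 210.82713295502842, 'rvec': array([ 2.13754407, -2.12671394,  0.18707356]), 'tvec': array([-0.03719858,  0.46296454,  1.51687748])}
{'vertical_fov': 65.70646984690485, 'cx': 279.9570914098036, 'cy': 212.98568851582803, 'hand_eye': array([[ 4.48366794e-04, -9.51701472e-01, -3.07024603e-01,
         8.32735932e-02],
       [ 9.99999868e-01,  5.04080812e-04, -1.02166782e-04,
         1.93832644e-04],
       [ 2.51997488e-04, -3.07024516e-01,  9.51701572e-01,
        -1.59263618e-01],
       [ 0.00000000e+00,  0.00000000e+00,  0.00000000e+00,
         1.00000000e+00]])}
```

View pics/side0.png

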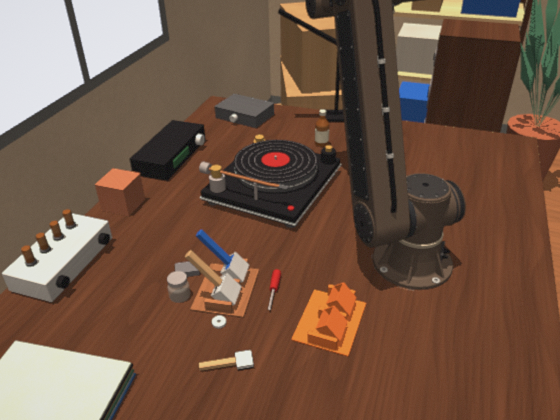

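View pics/top0.png

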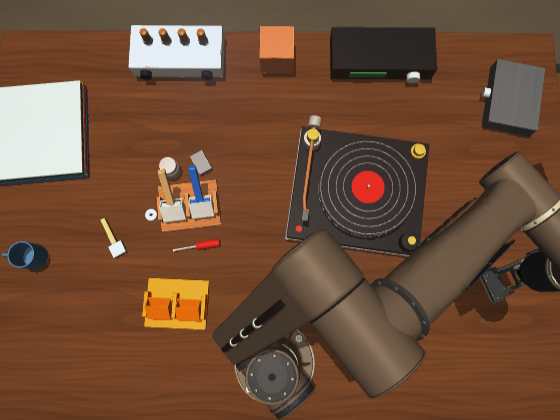

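Side and top views. There are two brushes with light wooden handles: one in the wooden stand's left slot (side 205,270; top 167,185), and a smaller one lying on the table (side 228,361; top 112,238). The first is larger and sits in the slot of the wooden stand, so it is the one meant. The orange/yellow stand at top (177,303) is the look-alike. The record label is at top (368,187).

```bash
cat > h.py <<'E'
import numpy as np,cv2
from plant import ctrl
from scipy.spatial.transform import Rotation as R
def cloud(n,d):
    c=ctrl.calibration(n);f=d.shape[0]/2/np.tan(np.radians(c['vertical_fov']/2))
    v,u=np.mgrid[:d.shape[0],:d.shape[1]]
    P=np.stack([(u-c['cx'])/f*d,(v-c['cy'])/f*d,d],-1)
    return (P-c['tvec'])@R.from_rotvec(c['rvec']).as_matrix()
E
python3 - <<'E'
from h import *
ims=[]
for n,(x,y,w,h) in dict(top=(130,140,120,100),side=(150,215,130,110)).items():
    p=np.load(f"{n}0_rgb.npy")
    ims.append(cv2.resize(p[y:y+h,x:x+w],(400,340),interpolation=cv2.INTER_CUBIC))
cv2.imwrite("pics/crop.png",np.hstack(ims)[:,:,::-1])
for n in("top","side"):
    p=np.load(f"{n}0_rgb.npy").astype(int);C=cloud(n,np.load(n+"0.npy"))
    hsv=cv2.cvtColor(p.astype(np.uint8),cv2.COLOR_RGB2HSV).astype(int)
    X,Y,Z=np.moveaxis(C,-1,0)
    red=((hsv[...,0]<6)|(hsv[...,0]>174))&(hsv[...,1]>180)&(hsv[...,2]>120)&(abs(Z-.108)<.012)
    q=C[red];print(n,"label",len(q),(q.max(0)+q.min(0))/2,np.median(q,0),np.ptp(q,axis=0))
    win=np.zeros(red.shape,bool)
    if n=="top": win[140:240,130:250]=1
    else: win[215:325,150:280]=1
    for nm,m in dict(wood=(hsv[...,0]>10)&(hsv[...,0]<25)&(hsv[...,1]>80)&(hsv[...,2]>120),blue=(hsv[...,0]>100)&(hsv[...,0]<130)&(hsv[...,1]>130)&(hsv[...,2]>70)).items():
        q=C[m&win&(Z>.085)&(Z<.25)]
        if len(q)<10: print(nm,len(q));continue
        c=np.median(q,0);q=q[np.linalg.norm(q-c,axis=1)<.12]
        c=q.mean(0);U,S,V=np.linalg.svd(q-c);a=V[0]*np.sign(V[0,2]);t=(q-c)@a
        print(n,nm,len(q),c,"axis",a,"elev",np.degrees(np.arcsin(a[2])),"yaw",np.degrees(np.arctan2(a[1],a[0])),"ends",c+a*t.min(),c+a*t.max(), 'S',S/np.sqrt(len(q)))
    b=win&(abs(Z-.008)<.005)&(hsv[...,0]<20)&(hsv[...,1]>120)&(hsv[...,2]>130)
    q=C[b];print("base",len(q),q.min(0),q.max(0),cv2.minAreaRect(q[:,:2].astype(np.float32)))
    print("table z",np.median(Z[win]))
E
```

```text
top label 822 [ 0.5274549  -0.28071717  0.10849529] [ 0.52680609 -0.2795876   0.10879178] [0.09894973 0.09828909 0.01999163]
top wood 229 [0.52354765 0.32883173 0.13055646] axis [0.65310995 0.08553635 0.75241672] elev 48.800157478593164 yaw 7.461432905447832 ends [0.48471937 0.32374647 0.08582427] [0.55790284 0.33333115 0.17013544] S [0.033585   0.00613255 0.00364273]
top blue 227 [0.53464073 0.2393383  0.13046474] axis [0.65444154 0.08929588 0.75082123] elev 48.66156529321935 yaw 7.769794532392597 ends [0.49395388 0.23378674 0.08378593] [0.56956508 0.24410358 0.1705324 ] S [0.03393427 0.00594621 0.00325088]
base 760 [0.40172482 0.17676426 0.0030052 ] [0.58228026 0.40427285 0.01297468] ((0.5010587573051453, 0.2967073321342468), (0.18355077505111694, 0.21967920660972595), 7.425520420074463)
table z 0.00207990800455155
side label 293 [ 0.52992429 -0.28092315  0.10731869] [ 0.52689368 -0.27680947  0.1076425 ] [0.09865019 0.10707965 0.01490726]
side wood 293 [0.52154686 0.33387738 0.12504848] axis [0.63252641 0.06630487 0.77169554] elev 50.5063919957161 yaw 5.984201655917241 ends [0.48698623 0.33025454 0.08288378] [0.55669537 0.33756184 0.1679304 ] S [0.0327258  0.00689689 0.00385546]
side blue 291 [0.53501966 0.24628582 0.12635764] axis [0.6501133  0.09005928 0.7544813 ] elev 48.98006718869132 yaw 7.886909245010772 ends [0.49782876 0.24113382 0.08319617] [0.56938299 0.25104613 0.16623759] S [0.03175219 0.00698436 0.00375225]
base 872 [0.4016952  0.15697285 0.00300499] [0.65853996 0.3854603  0.01292581] ((0.5291067957878113, 0.26199209690093994), (0.22890786826610565, 0.24234089255332947), 7.577653884887695)
table z 0.0005926676102497333
```

View pics/crop.png

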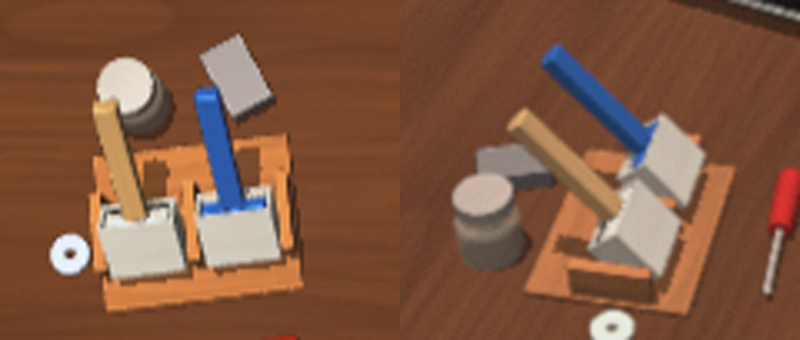

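The crop confirms it: the light wooden handle is in the wooden stand's left slot (crop 120,160 and 560,155), with the blue one to its right (225,150). Both the handle and the stand have a yaw of about 7.5°.

```bash
cat >> h.py <<'E'
def brushR(yaw,el): # brush axes in world
    return R.from_euler('ZY',[yaw,-el],degrees=True)
FLIP=R.from_euler('x',180,degrees=True)
def toolR(yaw,el): return brushR(yaw,el)*FLIP   # tool x=brush x, z=-brush z
def tcp_for(p,Rt): return np.asarray(p)+Rt.apply([0,0,.019])
def delta(pos,Rt,o=None):
    o=o or ctrl.get_obs();R0=R.from_euler('xyz',o['orientation'],degrees=True)
    t=R0.inv().apply(np.asarray(pos)-o['tool_pos'])*1000
    r=(R0.inv()*Rt).as_rotvec(degrees=True)/5
    print("T",t.round(1),"Rot",r.round(2),"rows",np.linalg.norm(t)/50,np.linalg.norm(r)*5/8.59)
E
python3 - <<'E'
from h import *
delta([.47,-.2,.38],toolR(-110,0))
C=cloud("top",np.load("top0.npy"))
for u,v in((419,151),(411,240),(313,135),(306,214),(428,142)):print(u,v,C[v,u].round(3))
E
```

```text
T [-357.6  310.2 -153.9] Rot [ 0.02  0.01 -9.5 ] rows 9.95507877909693 5.5297062690468515
419 151 [ 0.643 -0.444  0.097]
411 240 [ 0.364 -0.403  0.118]
313 135 [ 0.676 -0.113  0.148]
306 214 [ 0.438 -0.092  0.134]
428 142 [ 0.702 -0.5    0.004]
```

Call:
arm_command(
  steps=[
    {"translation":[0,0,-50],"rotation":[0,0,0],"claw":60},
    {"translation":[0,0,-100],"rotation":[0,0,0],"claw":60},
    {"translation":[0,0,-150],"rotation":[0,0,0],"claw":60},
    {"translation":[-35,30,-154],"rotation":[0,0,-1.6],"claw":60},
    {"translation":[-70,60,-154],"rotation":[0,0,-3.2],"claw":60},
  ],
)

```text
clock: 0.6
tool_pos: [0.3004, -0.5415, 0.3818]
orientation: [-179.9, 0.0, -141.3]
force: [2.3, -0.2, -1.0]
opening: 0.0609
gripper_force: 0.0
```

```bash
python3 - <<'E'
from h import *
o=ctrl.get_obs();print(o['clock'],o['tool_pos'],o['orientation'],o['joint_pos'].round(1))
delta([.47,-.2,.38],toolR(-95,0))
E
```

```text
0.6 [ 0.30039801 -0.5415098   0.3818182 ] [-1.79856412e+02  2.13672831e-02 -1.41319574e+02] [-42.9  12.    8.6  -0.  -86.5  -8.4]
T [-345.8  160.6    1.5] Rot [-0.03 -0.01 -9.26] rows 7.626193936012266 5.392295218422327
```

Call:
arm_command(
  steps=[
    {"translation":[-43,20,0],"rotation":[0,0,-1.5],"claw":60},
    {"translation":[-86,40,0],"rotation":[0,0,-3],"claw":60},
    {"translation":[-129,60,0],"rotation":[0,0,-4.5],"claw":60},
    {"translation":[-172,80,0],"rotation":[0,0,-6],"claw":60},
    {"translation":[-215,100,0],"rotation":[0,0,-7.5],"claw":60},
  ],
)

```text
clock: 1.1
tool_pos: [0.4063, -0.3274, 0.3804]
orientation: [180.0, 0.0, -103.7]
force: [1.5, -0.1, 0.9]
opening: 0.0598
gripper_force: 0.0
```

```bash
python3 - <<'E'
from h import *
o=ctrl.get_obs();print(o['clock'],o['tool_pos'],o['orientation'],o['joint_pos'].round(1))
delta([.48,-.0,.40],toolR(-50,0))
E
```

```text
1.1 [ 0.40630752 -0.32735644  0.38038418] [ 1.79991323e+02  1.01114239e-02 -1.03691014e+02] [-17.3   2.2  -2.9  -0.  -84.9   3.6]
T [-335.5    5.9  -19.6] Rot [  0.     0.   -10.74] rows 6.722428235693091 6.250409225030326
```

Call:
arm_command(
  steps=[
    {"translation":[-48,1,-4],"rotation":[0,0,-1.6],"claw":60},
    {"translation":[-96,2,-8],"rotation":[0,0,-3.2],"claw":60},
    {"translation":[-144,3,-12],"rotation":[0,0,-4.8],"claw":60},
    {"translation":[-192,4,-16],"rotation":[0,0,-6.4],"claw":60},
    {"translation":[-240,5,-20],"rotation":[0,0,-8],"claw":60},
  ],
)

```text
clock: 1.6
tool_pos: [0.459, -0.0932, 0.4007]
orientation: [-180.0, 0.0, -63.7]
force: [2.8, -0.1, 1.2]
opening: 0.0601
gripper_force: 0.0
```

```bash
python3 - <<'E'
from h import *
o=ctrl.get_obs();print(o['clock'],o['tool_pos'],o['orientation'],o['joint_pos'].round(1))
delta([.42,.28,.36],toolR(7.5,30))
E
```

```text
1.6 [ 0.45895094 -0.09320968  0.40073504] [-1.79984511e+02  5.80628926e-03 -6.36606102e+01] [ 12.7  -3.4  -6.   -0.  -87.4  13.7]
T [-351.7 -130.7   40.8] Rot [  3.72   5.2  -13.89] rows 7.548827309108268 8.899647523181144
```

Call:
arm_command(
  steps=[
    {"translation":[-39,-14,4],"rotation":[0.4,0.6,-1.5],"claw":60},
    {"translation":[-78,-29,9],"rotation":[0.8,1.1,-3.0],"claw":60},
    {"translation":[-117,-43,13],"rotation":[1.2,1.7,-4.5],"claw":60},
    {"translation":[-156,-58,18],"rotation":[1.6,2.2,-6.0],"claw":60},
    {"translation":[-195,-72,22],"rotation":[2.0,2.8,-7.5],"claw":60},
  ],
)

```text
clock: 2.1
tool_pos: [0.4378, 0.1133, 0.3786]
orientation: [-174.9, -16.3, -26.6]
force: [1.8, 1.0, 0.3]
opening: 0.0598
gripper_force: 0.0
```

```bash
python3 - <<'E'
from h import *
o=ctrl.get_obs();print(o['clock'],o['tool_pos'],o['orientation'],o['joint_pos'].round(1))
delta([.42,.3,.34],toolR(7.5,35))
E
```

```text
2.1 [0.43781729 0.11330687 0.37860176] [-174.93822649  -16.29486888  -26.61835674] [ 53.2 -15.8 -26.9  15.9 -71.5   6.8]
T [-106.4 -157.5   23.1] Rot [ 1.99  3.35 -6.32] rows 3.8294582814231553 4.321716329792896
```

Call:
arm_command(
  steps=[
    {"translation":[-21,-32,5],"rotation":[0.4,0.7,-1.3],"claw":60},
    {"translation":[-42,-63,9],"rotation":[0.8,1.3,-2.5],"claw":60},
    {"translation":[-63,-95,14],"rotation":[1.2,2.0,-3.8],"claw":60},
    {"translation":[-84,-126,18],"rotation":[1.6,2.7,-5.1],"claw":60},
    {"translation":[-106,-157,23],"rotation":[2.0,3.35,-6.3],"claw":60},
  ],
)

```text
clock: 2.6
tool_pos: [0.4205, 0.2997, 0.3399]
orientation: [-179.9, -35.0, 7.4]
force: [1.6, -0.0, 0.8]
opening: 0.0601
gripper_force: 0.0
```

```bash
python3 - <<'E'
from h import *
o=ctrl.get_obs();print(o['clock'],o['tool_pos'],o['orientation'],o['joint_pos'].round(1))
Rt=toolR(7.5,50); print(tcp_for([.513,.3275,.1045],Rt)-Rt.as_matrix()[:,2]*.1)
delta(tcp_for([.513,.3275,.1045],Rt)-Rt.as_matrix()[:,2]*.1,Rt)
E
```

```text
2.6 [0.42047486 0.2997116  0.33991593] [-179.9099354   -35.01265053    7.43020324] [ 77.6 -14.8 -46.1  42.  -53.7  -4.3]
[0.45148124 0.3194009  0.1565658 ]
T [-77.9 -15.2 169.3] Rot [-0.01  3.   -0.01] rows 3.739857449955741 1.7447608756377886
```

Call:
arm_command(
  steps=[
    {"translation":[-20,-4,42],"rotation":[0,0.8,0],"claw":60},
    {"translation":[-39,-8,85],"rotation":[0,1.5,0],"claw":60},
    {"translation":[-58,-11,127],"rotation":[0,2.2,0],"claw":60},
    {"translation":[-78,-15,169],"rotation":[0,3,0],"claw":60},
    {"translation":[-78,-15,169],"rotation":[0,3,0],"claw":60},
  ],
)

```text
clock: 3.1
tool_pos: [0.4891, 0.3847, 0.233]
orientation: [178.4, -47.4, 6.6]
force: [-48.7, 34.4, -2.7]
opening: 0.06
gripper_force: 0.0
```

```bash
python3 - <<'E'
from h import *
o=ctrl.get_obs();print(o['clock'],o['tool_pos'],o['orientation'],o['joint_pos'].round(1))
np.save("pose1.npy",np.r_[o['tool_pos'],o['orientation']])
p,d=ctrl.snapshot("wrist");np.save("w1.npy",d);np.save("w1rgb.npy",p)
cv2.imwrite("pics/w1.png",p[:,:,::-1])
E
```

```text
3.1 [0.48914799 0.38469538 0.23302521] [178.36914619 -47.39644493   6.62628762] [ 57.3   2.5 -58.2  95.5 -36.1 -47.1]
```

View pics/w1.png

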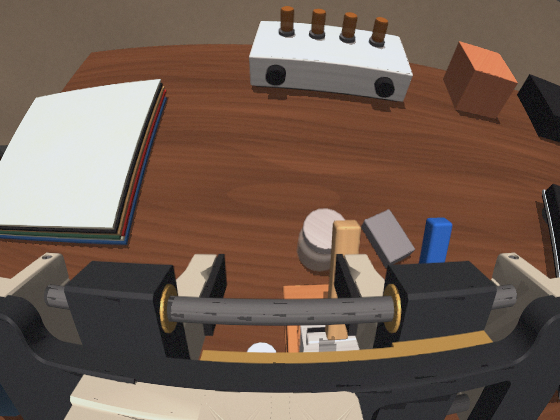

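The arm stopped short at its joint limits: q3 is at -58° and q4 at 95.5°. The perpendicular approach is out of reach from here. The wrist view shows the handle at (345,275) between the finger tips, not touching. I'll fit the kinematics and choose a reachable tilt.

```bash
cat > kin.py <<'E'
from h import *
from scipy.optimize import least_squares
def fk(q,p):
    h,a,b,L1,L2,d,Lt,s4=p
    e=lambda ax,t:R.from_euler(ax,t,degrees=True)
    A=e('z',q[0]); U=A*e('y',q[1]); F=U*e('y',-q[2])
    W=F*e('x',s4*q[3])*e('y',-q[4]) # tool dir = local x ; q5 negative pitches down
    pos=np.array([0,0,h])+A.apply([a,b,0])+U.apply([0,0,L1])+F.apply([L2,0,d])+W.apply([Lt,0,0])
    return pos,W,q[5]
D=[([-50.988,20.546,.682,0,-70.136,-16.507],[.258,-.624,.227],[180,0,-157.5]),
([-42.9,12,8.6,0,-86.5,-8.4],[.3004,-.5415,.3818],[-179.9,0,-141.3]),
([-17.3,2.2,-2.9,0,-84.9,3.6],[.4063,-.3274,.3804],[180,0,-103.7]),
([12.7,-3.4,-6,0,-87.4,13.7],[.459,-.0932,.4007],[-180,0,-63.7]),
([53.2,-15.8,-26.9,15.9,-71.5,6.8],[.4378,.1133,.3786],[-174.94,-16.3,-26.62]),
([77.6,-14.8,-46.1,42,-53.7,-4.3],[.4205,.2997,.3399],[-179.9,-35,7.43]),
([57.3,2.5,-58.2,95.5,-36.1,-47.1],[.4891,.3847,.2330],[178.37,-47.4,6.63])]
def fit():
    best=None
    for s in(1,-1):
        def f(p):
            r=[]
            for q,x,o in D:
                X,W,_=fk(q,np.r_[p,s]); z=R.from_euler('xyz',o,degrees=True).apply([0,0,1])
                r+=list(X-x)+list(.1*(W.apply([1,0,0])-z))
            return r
        S=least_squares(f,[.3,0,-.19,.4,.4,0,.3])
        if best is None or S.cost<best[0]: best=(S.cost,np.r_[S.x,s],np.abs(S.fun).max())
    return best
E
python3 - <<'E'
from kin import *
o=ctrl.get_obs();print(o['clock'],o['tool_pos'],o['force'],o['joint_pos'].round(2))
c,p,m=fit();print(c,p.round(4),m)
for q,x,_o in D: 
    X,W,_=fk(q,p);z=R.from_euler('xyz',_o,degrees=True).as_matrix()
    print((X-x).round(4), (W.inv()*R.from_matrix(z)).as_matrix().round(2)[:,2], ((W.inv()*R.from_matrix(z)).as_matrix()[:,0]).round(3),q[5])
E
```

```text
3.15 [0.49101775 0.38016637 0.22921256] [ 5.73833135 -4.99549493 -3.4999688 ] [ 57.     2.76 -58.23  95.07 -36.07 -47.33]
0.011185637112284269 [-0.0895  0.2795 -0.1949  0.5308  0.1729  0.1287  0.1708 -1.    ] 0.07200322175610127
[ 0.0137 -0.0209  0.072 ] [ 1.  0. -0.] [-0.    -0.959 -0.284] -16.507
[-0.0152  0.0105 -0.0047] [ 1. -0. -0.] [-0.    -0.989 -0.146] -8.4
[-0.0026 -0.0025  0.0025] [ 1.  0. -0.] [ 0.    -0.998  0.063] 3.6
[-0.     -0.0031 -0.0104] [1. 0. 0.] [ 0.    -0.972  0.235] 13.7
[-0.035   0.0257 -0.0277] [1. 0. 0.] [ 0.    -0.993  0.119] 6.8
[-0.0561  0.0213 -0.036 ] [ 1. -0.  0.] [-0.    -0.997 -0.075] -4.3
[ 0.0701 -0.0599  0.0044] [ 1.  0. -0.] [-0.001 -0.681 -0.732] -47.1
```

```bash
cat > kin.py <<'E'
from h import *
from scipy.optimize import least_squares
e=lambda ax,t:R.from_euler(ax,t,degrees=True)
def fk(q,p):
    h,a,b,L1,L2,d,w,Lt,tz=p
    A=e('z',q[0]); U=A*e('y',q[1]); F=U*e('y',-q[2]); V=F*e('x',-q[3]); W=V*e('y',-q[4])
    pos=np.array([0,0,h])+A.apply([0,b,0])+U.apply([a,0,L1])+F.apply([L2,0,d])+V.apply([0,w,0])+W.apply([Lt,0,tz])
    return pos,W
def tool_R(q,W): # tool axes: z = W x ; at q6=0 tool x = -W y
    return W*R.from_matrix(np.array([[0,0,1],[-1,0,0],[0,-1,0]],float))*e('z',-q[5]*SG)
SG=1
D=[([-50.988,20.546,.682,0,-70.136,-16.507],[.258,-.624,.227],[180,0,-157.5]),
([-42.9,12,8.6,0,-86.5,-8.4],[.3004,-.5415,.3818],[-179.9,0,-141.3]),
([-17.3,2.2,-2.9,0,-84.9,3.6],[.4063,-.3274,.3804],[180,0,-103.7]),
([12.7,-3.4,-6,0,-87.4,13.7],[.459,-.0932,.4007],[-180,0,-63.7]),
([53.2,-15.8,-26.9,15.9,-71.5,6.8],[.4378,.1133,.3786],[-174.94,-16.3,-26.62]),
([77.6,-14.8,-46.1,42,-53.7,-4.3],[.4205,.2997,.3399],[-179.9,-35,7.43]),
([57.0,2.76,-58.23,95.07,-36.07,-47.33],[.4910,.3802,.2292],[178.37,-47.4,6.63])]
def fit(D=D):
    f=lambda p:np.ravel([fk(q,p)[0]-x for q,x,o in D])
    rng=np.random.default_rng(0);best=None
    for k in range(30):
        S=least_squares(f,rng.uniform([0,-.1,-.3,.1,.1,-.2,-.3,.1,-.1],[.6,.1,.3,.7,.7,.2,.3,.5,.1]))
        if best is None or S.cost<best.cost: best=S
    return best
E
python3 - <<'E'
from kin import *
S=fit();print(S.cost,S.x.round(3));print(S.fun.reshape(-1,3).round(4))
for q,x,o in D: print((tool_R(q,fk(q,S.x)[1]).inv()*e('xyz',o)).as_rotvec(degrees=True).round(1))
E
```

```text
4.1561472378519603e-07 [ 0.199  0.    -0.001  0.601  0.463  0.    -0.191  0.378  0.001]
[[ 0.0003  0.0002 -0.0002]
 [ 0.0001  0.0002 -0.    ]
 [-0.0003 -0.0001  0.0004]
 [ 0.0004 -0.0001 -0.0003]
 [ 0.     -0.0002  0.0002]
 [ 0.      0.0001 -0.0001]
 [-0.     -0.      0.    ]]
[-0.  0.  0.]
[ 0.  0. -0.]
[-0. -0. -0.]
[0.  0.  0.1]
[ 0. -0. -0.]
[ 0.1  0.  -0. ]
[ 0.5  0.4 -0.6]
```

```bash
cat >> kin.py <<'E'
P=np.array([.2,0,0,.6,.463,0,-.191,.378,0]) 
LO=np.array([-176,-82,-58.2,-173.8,-174.7,-.2])-0; LO[5]=-173.6
HI=np.array([176,121.7,71.7,95.5,-.2,173.6])
def ik(pos,Rt,seeds=12,q0=None,rng=np.random.default_rng(1)):
    def f(q):
        X,W=fk(q,P);return np.r_[(X-pos)*10,(tool_R(q,W).inv()*Rt).as_rotvec()]
    out=[]
    for k in range(seeds):
        s=q0 if (k==0 and q0 is not None) else rng.uniform([-90,-80,-58,-173,-140,-173],[176,90,71,95,-5,173])
        S=least_squares(f,np.clip(s,LO+.01,HI-.01),bounds=(LO,HI),x_scale=50)
        if np.sqrt(2*S.cost)<2e-2 and not any(np.abs(S.x-o).max()<3 for o in out): out.append(S.x)
    return out
E
python3 - <<'E'
from kin import *
P=fit().x; import kin; kin.P=P
print(P.round(4))
B=brushR(7.5,50); g=np.array([.5196,.3283,.112])
for xb in(0,20):
  for tilt in(50,40,30,20,10,0):
    Rt0=toolR(7.5,tilt)
    for fl in(0,180):
      Rt=Rt0*e('z',fl); pos=g+B.apply([xb/1000,0,0])+Rt.apply([0,0,.019])
      for q in ik(pos,Rt,10): print(xb,tilt,fl,q.round(0))
E
```

```text
[ 1.988e-01  2.000e-04 -6.000e-04  6.013e-01  4.627e-01  4.000e-04
 -1.914e-01  3.780e-01  8.000e-04]
0 20 0 [ 54.  13. -46.  43. -22.   4.]
0 20 180 [  55.   14.  -46.   40.  -22. -174.]
0 10 0 [ 55.  17. -29.  12. -37.  34.]
0 10 180 [  55.   17.  -29.   12.  -37. -146.]
0 0 0 [ 50.  21. -17.   0. -52.  47.]
0 0 180 [  50.   21.  -17.   -0.  -52. -133.]
20 30 0 [ 39.  11. -55.  95. -15. -34.]
20 30 180 [ 39.  11. -55.  95. -15. 146.]
20 20 0 [ 55.  13. -43.  37. -25.  10.]
20 20 180 [  55.   13.  -43.   37.  -25. -170.]
20 10 0 [ 54.  17. -27.  11. -40.  36.]
20 10 180 [  54.   17.  -27.   11.  -40. -144.]
20 0 0 [ 50.  22. -14.  -0. -54.  48.]
20 0 180 [  50.   22.  -14.    0.  -54. -132.]
```

```bash
python3 - <<'E'
from kin import *
import kin; kin.P=fit().x
rec=np.array([.527,-.280,.108])
for th in(-60,-90,-120,180):
  for ph in(-120,-90,-60,-30,0):
    Rt=toolR(ph,-35);B=brushR(ph,0)
    face=rec+[.1*np.cos(np.radians(th)),.1*np.sin(np.radians(th)),.042]
    pos=face-B.apply([-.0875,0,-.018])+B.apply([.02,0,0])+Rt.apply([0,0,.019])
    for q in ik(pos,Rt,8): print(th,ph,pos.round(3),q.round(0))
B=brushR(7.5,50); g=np.array([.5196,.3283,.112]);Rt=toolR(7.5,15)
for s in(0,.04,.08):
  pos=g+B.apply([.02+s,0,0])+Rt.apply([0,0,.019]); print(s,pos.round(3),[q.round(0) for q in ik(pos,Rt)])
pos=g+B.apply([.02,0,0])+Rt.apply([0,0,.019-.09]); print('pre',pos.round(3),[q.round(0) for q in ik(pos,Rt)])
delta(pos,Rt)
E
```

```text
-60 -120 [ 0.529 -0.45   0.152] [-45.  34.  17. -34. -84.  21.]
-60 -90 [ 0.577 -0.463  0.152] [ -39.   46.   37.  -27. -103.   37.]
-60 -60 [ 0.625 -0.45   0.152] [ -30.   55.   53.  -19. -118.   56.]
-60 -30 [ 0.661 -0.415  0.152] [ -21.   59.   56.   -6. -122.   79.]
-60 0 [ 0.674 -0.367  0.152] [ -11.   54.   41.    7. -111.  101.]
-90 -120 [ 0.479 -0.464  0.152] [-48.  33.  14. -33. -85.  25.]
-90 -90 [ 0.527 -0.477  0.152] [ -41.   44.   33.  -26. -102.   41.]
-90 -60 [ 0.575 -0.464  0.152] [ -32.   52.   45.  -17. -114.   60.]
-90 -30 [ 0.611 -0.428  0.152] [ -22.   54.   45.   -5. -116.   82.]
-90 0 [ 0.624 -0.38   0.152] [ -12.   49.   30.    7. -105.  102.]
-120 -120 [ 0.429 -0.45   0.152] [-50.  30.   9. -33. -84.  28.]
-120 -90 [ 0.477 -0.463  0.152] [ -43.   40.   25.  -25. -100.   44.]
-120 -60 [ 0.525 -0.45   0.152] [ -33.   47.   35.  -16. -109.   62.]
-120 -30 [ 0.561 -0.415  0.152] [ -23.   48.   33.   -4. -109.   83.]
-120 0 [ 0.574 -0.367  0.152] [ -12.   44.   20.    7. -100.  101.]
180 -120 [ 0.379 -0.364  0.152] [-49.  22.  -4. -34. -79.  30.]
180 -90 [ 0.427 -0.377  0.152] [-41.  31.   9. -26. -92.  45.]
180 -60 [ 0.475 -0.364  0.152] [ -30.   38.   17.  -17. -100.   62.]
180 -30 [ 0.511 -0.328  0.152] [ -19.   40.   17.   -7. -102.   79.]
180 0 [ 0.524 -0.28   0.152] [ -7.  37.   7.   4. -95.  96.]
0 [0.537 0.331 0.109] [array([ 55.,  15., -34.,  21., -32.,  25.])]
0.04 [0.563 0.334 0.14 ] [array([ 53.,  15., -28.,  18., -38.,  31.])]
0.08 [0.588 0.337 0.17 ] [array([ 52.,  16., -22.,  16., -42.,  35.])]
pre [0.514 0.328 0.196] [array([ 58.,   8., -29.,  16., -45.,  29.])]
T [-12.3  53.7  37.1] Rot [ 0.47 -6.4  -0.39] rows 1.328011029420349 3.7405499631681725
```

```bash
cat > grasp.py <<'E'
from kin import *
B=brushR(7.5,50); Rt=toolR(7.5,15)
def tgt(back,s=0,g=np.array([.5196,.3283,.112])): return g+B.apply([.02+s,0,0])+Rt.apply([0,0,.019-back])
E
python3 - <<'E'
from grasp import *
import kin; kin.P=fit().x
o=ctrl.get_obs();R0=e('xyz',o['orientation'])
print(tgt(.14),ik(tgt(.14),Rt)[0].round(0)); delta(tgt(.14),Rt)
for f in (.25,.5,.75):
  pos=o['tool_pos']+f*(tgt(.14)-o['tool_pos']); RR=R0*R.from_rotvec(f*(R0.inv()*Rt).as_rotvec()); print([q.round(0) for q in ik(pos,RR)])
E
```

```text
[0.50129659 0.32589031 0.24419791] [ 59.   5. -25.  15. -51.  30.]
T [14.3 55.2 -5.3] Rot [ 0.47 -6.4  -0.39] rows 1.1447455757914535 3.7405499631681725
[array([ 61.,   1., -54.,  72., -34., -28.])]
[array([ 64.,   1., -46.,  48., -36.,  -6.])]
[array([ 63.,   2., -36.,  29., -43.,  14.])]
```

Call:
arm_command(
  steps=[
    {"translation":[10,5,-3],"rotation":[0.1,-1.6,-0.1],"claw":60},
    {"translation":[20,10,-6],"rotation":[0.2,-3.2,-0.2],"claw":60},
    {"translation":[20,10,-6],"rotation":[0.2,-3.2,-0.2],"claw":60},
  ],
)

```text
clock: 3.45
tool_pos: [0.5067, 0.372, 0.2572]
orientation: [177.7, -35.9, 7.2]
force: [2.6, -1.5, 2.1]
opening: 0.06
gripper_force: 0.0
```

```bash
python3 - <<'E'
from grasp import *
o=ctrl.get_obs();print(o['joint_pos'].round(1),o['force']); delta(tgt(.14),Rt)
E
```

```text
[ 64.7   1.6 -46.4  57.2 -37.8 -13.6] [ 2.57874316 -1.52848907  2.08866865]
T [-16.6  44.9   5.8] Rot [ 0.48 -4.17 -0.15] rows 0.9645900230648635 2.4468378667876416
```

Call:
arm_command(
  steps=[
    {"translation":[-6,15,2],"rotation":[0.2,-1.4,0],"claw":60},
    {"translation":[-11,30,4],"rotation":[0.3,-2.8,-0.1],"claw":60},
    {"translation":[-17,45,6],"rotation":[0.5,-4.2,-0.15],"claw":60},
    {"translation":[-17,45,6],"rotation":[0.5,-4.2,-0.15],"claw":60},
  ],
)

```text
clock: 3.85
tool_pos: [0.5005, 0.3268, 0.2443]
orientation: [-179.7, -14.8, 7.6]
force: [0.5, -0.7, 0.4]
opening: 0.06
gripper_force: 0.0
```

```bash
python3 - <<'E'
from grasp import *
o=ctrl.get_obs();print(o['joint_pos'].round(1),o['force'],o['tool_pos']); delta(tgt(.14),Rt)
np.save("pose2.npy",np.r_[o['tool_pos'],o['orientation']])
p,d=ctrl.snapshot("wrist");np.save("w2.npy",d);np.save("w2rgb.npy",p)
cv2.imwrite("pics/w2.png",p[:,:,::-1])
E
```

```text
[ 58.9   4.8 -25.   14.6 -51.5  30.4] [ 0.53194652 -0.67414114  0.43488175] [0.50046416 0.32681172 0.24434384]
T [0.6 1.  0.3] Rot [-0.06  0.04  0.01] rows 0.025005922036040705 0.04018557512488765
```

View pics/w2.png

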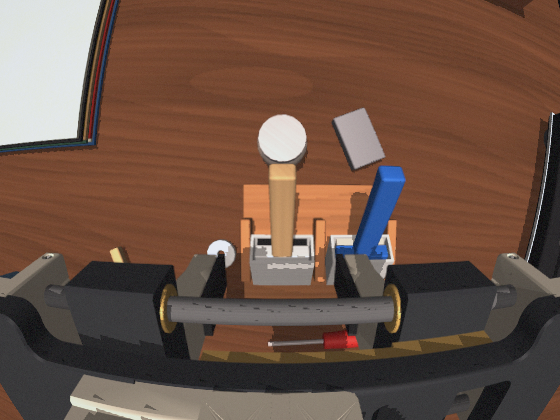

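The wrist view shows the wooden handle from (283,167) to (283,255), almost centred between the fingers. The blue handle is at (380,210), and the slots are below. Next I'll measure the handle's centre line from depth.

```bash
cat >> h.py <<'E'
def wcloud(d,pose):
    c=ctrl.calibration("wrist");f=d.shape[0]/2/np.tan(np.radians(c['vertical_fov']/2))
    v,u=np.mgrid[:d.shape[0],:d.shape[1]];x,y=u-c['cx'],v-c['cy'];r=np.hypot(x,y)+1e-9;k=np.tan(r/f)/r
    P=np.stack([x*k*d,y*k*d,d],-1);H=c['hand_eye'];T=P@H[:3,:3].T+H[:3,3]
    return T,R.from_euler('xyz',pose[3:],degrees=True).apply(T.reshape(-1,3)).reshape(T.shape)+pose[:3]
E
python3 - <<'E'
from grasp import *
p=np.load("w2rgb.npy");d=np.load("w2.npy");T,Wd=wcloud(d,np.load("pose2.npy"))
hsv=cv2.cvtColor(p,cv2.COLOR_RGB2HSV).astype(int)
m=np.zeros(d.shape,bool);m[160:262,262:305]=1
m&=(hsv[...,0]>8)&(hsv[...,0]<25)&(Wd[...,2]>.085)&(Wd[...,2]<.2)
# back face only: per-row, print centre & z
for v in range(165,256,10):
    k=np.where(m[v])[0]
    if len(k)>3: print(v,k.min(),k.max(),"w",np.round(np.linalg.norm(Wd[v,k.max()]-Wd[v,k.min()])*1000),"mid",((Wd[v,k.min()]+Wd[v,k.max()])/2).round(4))
rows=[((Wd[v,k.min()]+Wd[v,k.max()])/2) for v in range(182,250) if len(k:=np.where(m[v])[0])>8]
rows=np.array(rows);c=rows.mean(0);a=np.linalg.svd(rows-c)[2][0];a*=np.sign(a[2])
print(c,a,"elev",np.degrees(np.arcsin(a[2])),"yaw",np.degrees(np.arctan2(a[1],a[0])))
print("handle end row pts",Wd[164:172,283].round(4).tolist())
E
```

```text
165 270 294 w 19.0 mid [0.5653 0.3345 0.1601]
175 269 295 w 20.0 mid [0.557  0.3334 0.1652]
185 268 295 w 22.0 mid [0.5493 0.3327 0.1605]
195 269 294 w 21.0 mid [0.5415 0.3317 0.1525]
205 269 294 w 22.0 mid [0.5329 0.3305 0.1391]
215 270 293 w 21.0 mid [0.5239 0.3293 0.1308]
225 270 292 w 21.0 mid [0.5138 0.3285 0.1183]
235 270 292 w 22.0 mid [0.5027 0.327  0.1028]
245 271 291 w 20.0 mid [0.4912 0.3254 0.0915]
[0.52177215 0.32918946 0.12757351] [0.63445003 0.08226848 0.76857339] elev 50.225952642712166 yaw 7.388260111319547
handle end row pts [[0.5662, 0.3338, 0.16], [0.5653, 0.3337, 0.1612], [0.5644, 0.3336, 0.1624], [0.5635, 0.3335, 0.163], [0.5627, 0.3333, 0.1636], [0.5619, 0.3332, 0.1634], [0.5611, 0.3331, 0.1637], [0.5602, 0.333, 0.1651]]
```

```bash
sed -i 's/\[.5196,.3283,.112\]/[.522,.3290,.1135]/' grasp.py; python3 - <<'E'
from grasp import *
o=ctrl.get_obs();print(tgt(0));delta(tgt(0),Rt,o)
E
```

```text
[0.53962126 0.33131988 0.1104683 ]
T [  3.    2.1 139.7] Rot [-0.07  0.06  0.01] rows 2.794958884079942 0.05267225366414393
```

Call:
arm_command(
  steps=[
    {"translation":[1,1,30],"rotation":[0,0,0],"claw":60},
    {"translation":[2,1.5,60],"rotation":[0,0,0],"claw":60},
    {"translation":[3,2,90],"rotation":[0,0,0],"claw":60},
    {"translation":[3,2,118],"rotation":[0,0,0],"claw":60},
    {"translation":[3,2,139],"rotation":[0,0,0],"claw":60},
  ],
)

```text
clock: 4.4
tool_pos: [0.5399, 0.3291, 0.1086]
orientation: [-180.0, -15.0, 7.5]
force: [-0.4, 0.7, -0.5]
opening: 0.0602
gripper_force: 0.0
```

```bash
python3 - <<'E'
from grasp import *
p,d=ctrl.snapshot("wrist");p2,d2=ctrl.snapshot("side");o=ctrl.get_obs();print(o['tool_pos'],o['force'],o['joint_pos'].round(1));delta(tgt(0),Rt,o)
a=cv2.resize(p[130:350,160:400],(436,400));b=cv2.resize(p2[190:320,150:280],(360,400),interpolation=cv2.INTER_CUBIC)
b=cv2.resize(p2[190:320,150:270],(360,400),interpolation=cv2.INTER_CUBIC)
cv2.imwrite("pics/g1.png",np.hstack([a,b])[:,:,::-1])
E
```

```text
[0.53919629 0.3277803  0.10720246] [ 0.4944642  -0.75932092 -0.07603954] [ 54.8  15.4 -33.8  20.8 -32.5  26. ]
T [ 1.7 -3.4 -2.9] Rot [0.03 0.03 0.01] rows 0.09669528495530094 0.02586298691131967
```

View pics/g1.png

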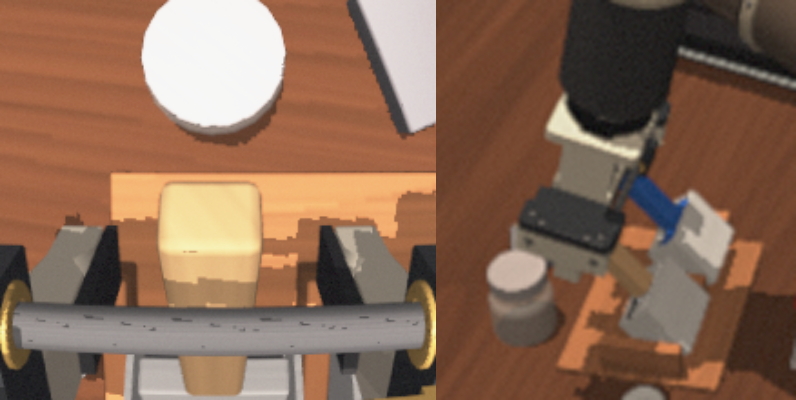

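The left crop shows the handle (160–260) between the fingers (inner faces at 118 and 320), about 2 mm off towards the image's left. I'll shift 2.5 mm that way and close.

Call:
arm_command(
  steps=[
    {"translation":[1,-2.5,-1.5],"rotation":[0,0,0],"claw":60},
    {"translation":[1,-2.5,-1.5],"rotation":[0,0,0],"claw":26},
    {"translation":[1,-2.5,-1.5],"rotation":[0,0,0],"claw":10},
    {"translation":[1,-2.5,-1.5],"rotation":[0,0,0],"claw":5},
    {"translation":[1,-2.5,-1.5],"rotation":[0,0,0],"claw":5},
  ],
)

```text
clock: 5.0
tool_pos: [0.5406, 0.3325, 0.1132]
orientation: [-179.8, -15.1, 7.5]
force: [0.1, 0.6, 0.0]
opening: 0.0336
gripper_force: 0.0
```

Call:
arm_command(
  steps=[
    {"translation":[0,0,0],"rotation":[0,0,0],"claw":5},
    {"translation":[0,0,0],"rotation":[0,0,0],"claw":5},
    {"translation":[0,0,0],"rotation":[0,0,0],"claw":5},
    {"translation":[0,0,0],"rotation":[0,0,0],"claw":5},
  ],
)

```text
clock: 5.4
tool_pos: [0.5406, 0.3322, 0.1125]
orientation: [-179.9, -15.1, 7.5]
force: [-0.2, -0.3, 2.0]
opening: 0.0215
gripper_force: 30.0
```

```bash
python3 - <<'E'
from grasp import *
o=ctrl.get_obs();print(o)
a=R.from_euler('xyz',o['orientation'],degrees=True).inv().apply(B.apply([1,0,0]))
print("draw dir in tool",a, a*80)
E
```

```text
{'clock': 5.4, 'joint_pos': array([ 54.93687302,  15.16524771, -33.22857554,  20.53966005,
       -32.89989991,  26.09814515]), 'qvel': array([-0.06049934,  0.08350466, -0.0983787 , -0.09247478, -0.05936568,
        0.01515551]), 'tau': array([ 1.01055857e-01, -4.40847909e+01,  2.30589688e+01,  4.91169557e+00,
        6.25477396e-01,  3.15183024e-05]), 'tool_pos': array([0.54062564, 0.33223205, 0.11247   ]), 'orientation': array([-179.903761  ,  -15.08282367,    7.48226106]), 'force': array([-0.21824441, -0.32827355,  2.04279398]), 'moment': array([-0.3755355 ,  1.01633855, -0.02047074]), 'gripper_force': 29.974139034748077, 'opening': 0.021466394048401533}
draw dir in tool [ 0.81998029 -0.00116045 -0.57239058] [ 65.59842315  -0.09283579 -45.79124656]
```

Call:
arm_command(
  steps=[
    {"translation":[4,0,-3],"rotation":[0,0,0],"claw":5},
    {"translation":[8,0,-6],"rotation":[0,0,0],"claw":5},
    {"translation":[12,0,-8.5],"rotation":[0,0,0],"claw":5},
    {"translation":[16,0,-11],"rotation":[0,0,0],"claw":5},
  ],
)

```text
clock: 5.8
tool_pos: [0.5532, 0.3338, 0.1274]
orientation: [-179.9, -15.1, 7.5]
force: [-2.2, 0.0, 0.2]
opening: 0.0219
gripper_force: 30.0
```

Call:
arm_command(
  steps=[
    {"translation":[8,0,-5.7],"rotation":[0,0,0],"claw":5},
    {"translation":[16,0,-11.3],"rotation":[0,0,0],"claw":5},
    {"translation":[24,0,-17],"rotation":[0,0,0],"claw":5},
    {"translation":[32,0,-22.5],"rotation":[0,0,0],"claw":5},
    {"translation":[40,0,-28],"rotation":[0,0,0],"claw":5},
  ],
)

```text
clock: 6.3
tool_pos: [0.5849, 0.3382, 0.1655]
orientation: [-179.9, -15.1, 7.5]
force: [0.6, 0.5, -0.3]
opening: 0.0221
gripper_force: 30.0
```

Call:
arm_command(
  steps=[
    {"translation":[8,0,-5.7],"rotation":[0,0,0],"claw":5},
    {"translation":[16,0,-11.3],"rotation":[0,0,0],"claw":5},
    {"translation":[24,0,-30],"rotation":[0,0,0],"claw":5},
    {"translation":[24,0,-60],"rotation":[0,0,0],"claw":5},
    {"translation":[24,0,-90],"rotation":[0,0,0],"claw":5},
  ],
)

```text
clock: 6.8
tool_pos: [0.584, 0.3374, 0.2584]
orientation: [-179.9, -15.0, 7.5]
force: [0.1, 0.3, 0.0]
opening: 0.0218
gripper_force: 30.0
```

```bash
python3 - <<'E'
from grasp import *
o=ctrl.get_obs();print(o['clock'],o['tool_pos'],o['orientation'],o['joint_pos'].round(1),o['force'],o['opening'])
p2,d2=ctrl.snapshot("side");p,d=ctrl.snapshot("wrist")
a=cv2.resize(p[100:400,130:430],(400,400));b=cv2.resize(p2[130:320,130:320],(400,400),interpolation=cv2.INTER_CUBIC)
cv2.imwrite("pics/g2.png",np.hstack([a,b])[:,:,::-1])
delta([.50,.12,.38],toolR(-10,-10),o)
E
```

```text
6.8 [0.58397092 0.33742883 0.25842161] [-179.94801267  -15.02033025    7.47627062] [ 52.3  11.4 -14.7  13.  -53.8  38.4] [0.10837345 0.31101442 0.00631033] 0.021804111844233257
T [ -76.2  204.5 -146.5] Rot [-0.16 -4.96  3.52] rows 5.257669294560251 3.5437504895012344
```

View pics/g2.png

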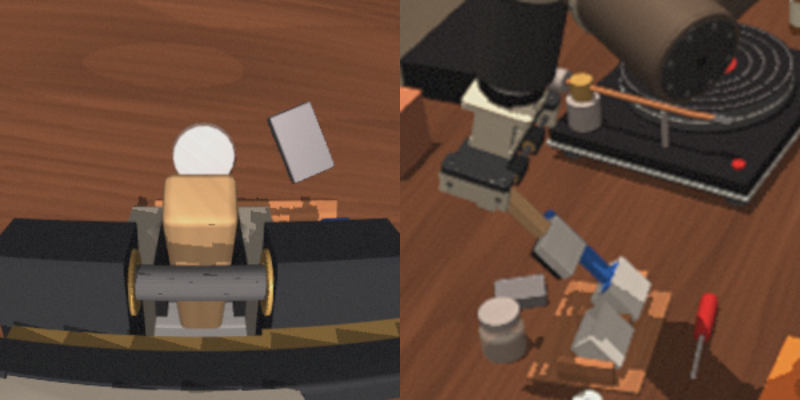

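The brush is out of the slot and held. In the right crop the head is at (560,245), and the blue brush is still in its slot. Now I'll raise it, then level it while crossing.

Call:
arm_command(
  steps=[
    {"translation":[-10,0,-45],"rotation":[0,0,0],"claw":5},
    {"translation":[-20,0,-90],"rotation":[0,-0.5,0],"claw":5},
    {"translation":[-30,20,-120],"rotation":[0,-1.5,0.5],"claw":5},
    {"translation":[-40,55,-135],"rotation":[-0.1,-2.5,1.5],"claw":5},
    {"translation":[-50,95,-142],"rotation":[-0.1,-3.5,2.2],"claw":5},
  ],
)

```text
clock: 7.4
tool_pos: [0.5115, 0.2328, 0.3843]
orientation: [-179.0, 2.6, -3.4]
force: [1.2, -1.0, -1.1]
opening: 0.0219
gripper_force: 30.0
```

```bash
python3 - <<'E'
from grasp import *
o=ctrl.get_obs();print(o['clock'],o['tool_pos'],o['orientation'],o['joint_pos'].round(1),o['force'],o['opening'])
delta([.56,-.02,.37],toolR(-15,-20),o)
E
```

```text
7.4 [0.51149142 0.23277875 0.38433212] [-179.02639997    2.60166934   -3.37083939] [ 42.6   7.5   4.5  -2.5 -88.   44.1] [ 1.2030816  -0.97797923 -1.14469978] 0.021857554172303926
T [ 63.9 249.6   7.2] Rot [ 0.26 -3.45  2.32] rows 5.155796299617138 2.4234926122947598
```

Call:
arm_command(
  steps=[
    {"translation":[12,48,1],"rotation":[0,-0.7,0.5],"claw":5},
    {"translation":[25,96,3],"rotation":[0.1,-1.4,0.9],"claw":5},
    {"translation":[38,144,4],"rotation":[0.1,-2.1,1.4],"claw":5},
    {"translation":[50,192,5],"rotation":[0.2,-2.8,1.9],"claw":5},
    {"translation":[62,238,6],"rotation":[0.3,-3.4,2.3],"claw":5},
  ],
)

```text
clock: 7.9
tool_pos: [0.5597, -0.011, 0.3694]
orientation: [-179.9, 19.8, -15.0]
force: [1.2, 0.6, -1.2]
opening: 0.0221
gripper_force: 30.0
```

```bash
cat > fin.py <<'E'
from kin import *
import sys
rec=np.array([.527,-.280,.108])
def fin(h,ph=-30,th=-90,tilt=-35):
    Rt=toolR(ph,tilt);B=brushR(ph,0)
    face=rec+[.1*np.cos(np.radians(th)),.1*np.sin(np.radians(th)),h]
    return face-B.apply([-.0875,0,-.018])+B.apply([.02,0,0])+Rt.apply([0,0,.019]),Rt
E
python3 - <<'E'
from fin import *
o=ctrl.get_obs();print(o['clock'],o['tool_pos'],o['orientation'],o['joint_pos'].round(1),o['force'],o['opening'])
pos,Rt=fin(.24);print(pos);delta(pos,Rt,o)
E
```

```text
7.9 [ 0.55967543 -0.01097197  0.3694345 ] [-179.89783529   19.84033379  -15.01990252] [  12.3   19.    17.6   -9.4 -106.1   61.5] [ 1.17312201  0.58423587 -1.16110651] 0.022056281972298107
[ 0.61065983 -0.42830102  0.35043611]
T [154.5 389.8 -36.2] Rot [ 1.36 -3.01  2.67] rows 8.417217782751784 2.473644622314605
```

Call:
arm_command(
  steps=[
    {"translation":[17,43,-4],"rotation":[0.2,-0.3,0.3],"claw":5},
    {"translation":[34,86,-8],"rotation":[0.3,-0.7,0.6],"claw":5},
    {"translation":[51,130,-12],"rotation":[0.5,-1.0,0.9],"claw":5},
    {"translation":[68,173,-16],"rotation":[0.6,-1.3,1.2],"claw":5},
    {"translation":[86,216,-20],"rotation":[0.8,-1.7,1.5],"claw":5},
  ],
)

```text
clock: 8.4
tool_pos: [0.5883, -0.2421, 0.3594]
orientation: [-179.2, 28.3, -23.1]
force: [1.2, 0.5, -0.4]
opening: 0.022
gripper_force: 30.0
```

```bash
python3 - <<'E'
from fin import *
o=ctrl.get_obs();print(o['clock'],o['tool_pos'],o['orientation'],o['joint_pos'].round(1),o['force'],o['opening'])
pos,Rt=fin(.2);print(pos);delta(pos,Rt,o)
E
```

```text
8.4 [ 0.58830582 -0.24212992  0.35936996] [-179.20991621   28.28717177  -23.09963194] [  -9.4   33.1   35.2   -8.3 -119.3   73.8] [ 1.24953781  0.49191765 -0.41723105] 0.022017159180248824
[ 0.61065983 -0.42830102  0.31043611]
T [105.6 162.4  -3.5] Rot [ 0.57 -1.33  1.18] rows 3.875765807618797 1.0890934977213615
```

Call:
arm_command(
  steps=[
    {"translation":[25,38,-1],"rotation":[0.1,-0.3,0.3],"claw":5},
    {"translation":[50,76,-2],"rotation":[0.3,-0.6,0.6],"claw":5},
    {"translation":[75,115,-3],"rotation":[0.4,-0.9,0.9],"claw":5},
    {"translation":[105,162,-3],"rotation":[0.6,-1.3,1.2],"claw":5},
    {"translation":[105,162,-3],"rotation":[0.6,-1.3,1.2],"claw":5},
  ],
)

```text
clock: 8.9
tool_pos: [0.6091, -0.4317, 0.2963]
orientation: [-179.9, 35.9, -30.5]
force: [0.6, -0.9, -7.8]
opening: 0.0221
gripper_force: 30.0
```

```bash
python3 - <<'E'
from fin import *
o=ctrl.get_obs();print(o['clock'],o['tool_pos'],o['orientation'],o['joint_pos'].round(1),o['force'],o['opening'])
delta(*fin(.2),o)
ims=[]
p,d=ctrl.snapshot("wrist");np.save("w3.npy",d);np.save("w3rgb.npy",p);np.save("pose3.npy",np.r_[o['tool_pos'],o['orientation']])
for n in("side","top"):
    q,dd=ctrl.snapshot(n);np.save(n+"3.npy",dd);np.save(n+"3rgb.npy",q);ims.append(q)
a=cv2.resize(p,(400,300));b=cv2.resize(ims[0][60:240,180:420],(400,300));c=cv2.resize(ims[1][90:300,260:540],(400,300))
cv2.imwrite("pics/f1.png",np.vstack([np.hstack([a,b]),np.hstack([c,c*0])])[:,:,::-1])
E
```

```text
8.9 [ 0.60911228 -0.43172109  0.29626532] [-179.94028415   35.89117723  -30.4983735 ] [ -22.9   54.1   63.    -6.3 -134.4   79.4] [ 0.61380207 -0.89306582 -7.76021079] 0.022064386310894395
T [ -8.6  -3.7 -11.2] Rot [-0.07  0.18 -0.08] rows 0.2931915471161608 0.12101797476890346
```

View pics/f1.png

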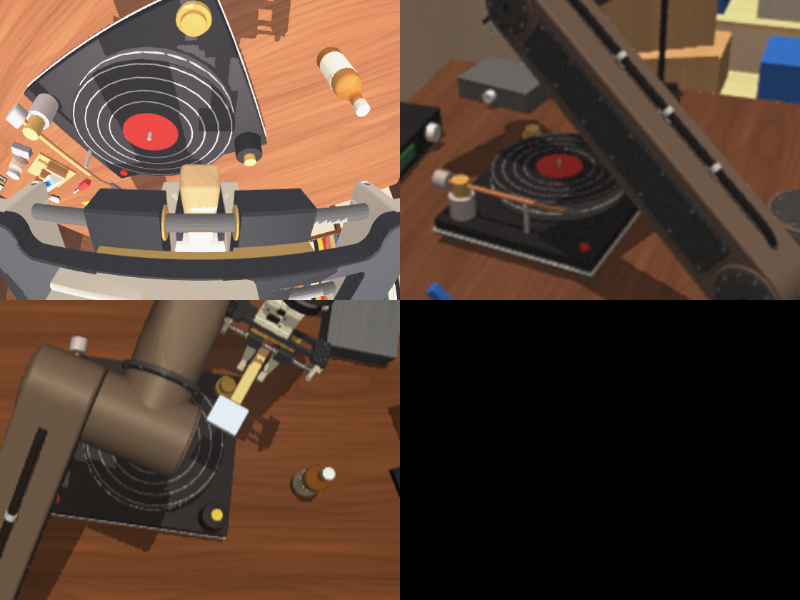

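The top crop shows the brush roughly level above the right part of the record, with the head at (228,413) and the gripper beyond it. The bottle at (310,480) is clear. Next I'll measure how level the brush is and where the head sits from the top depth.

```bash
cat > lvl.py <<'E'
from fin import *
def head(n="top",sfx="3"):
    q=np.load(n+sfx+"rgb.npy");C=cloud(n,np.load(n+sfx+".npy"))
    hsv=cv2.cvtColor(q,cv2.COLOR_RGB2HSV).astype(int)
    m=(hsv[...,1]<45)&(hsv[...,2]>185)&(C[...,2]>.13)&(C[...,2]<.42)&(np.abs(C[...,0]-.53)<.12)&(np.abs(C[...,1]+.38)<.12)
    k,l,st,_=cv2.connectedComponentsWithStats(m.astype(np.uint8));i=1+np.argmax(st[1:,4]);m=l==i
    P=C[cv2.erode(m.astype(np.uint8),np.ones((3,3)))>0];c=np.median(P,0)
    A=np.c_[P[:,:2]-c[:2],np.ones(len(P))];z=P[:,2];k=np.abs(z-c[2])<.03
    s=np.linalg.lstsq(A[k],z[k],rcond=None)[0];r=z-A@s;k&=np.abs(r)<.004;s=np.linalg.lstsq(A[k],z[k],rcond=None)[0]
    rect=cv2.minAreaRect(C[m][:,:2].astype(np.float32))
    u=np.array([np.cos(np.radians(-30)),np.sin(np.radians(-30))]);v=np.array([-u[1],u[0]])
    print("px",st[i],"n",k.sum(),"centre",c.round(4),"rect",rect,"slope deg along brush x",np.degrees(np.arctan(s[:2]@u)).round(2),"along y",np.degrees(np.arctan(s[:2]@v)).round(2),"z",s[2].round(4),"std",(z-A@s)[k].std().round(4))
    return c
E
python3 - <<'E'
from lvl import *
head()
o=ctrl.get_obs();print(o['force'],o['tool_pos'],o['orientation'])
# expected head centre
Rt=R.from_euler('xyz',o['orientation'],degrees=True);B=Rt*FLIP.inv()*R.from_euler('y',-35,degrees=True)
print("brush x",B.apply([1,0,0]).round(3))
for el in(35,-35):
    B=Rt*FLIP.inv()*R.from_euler('y',el,degrees=True);print(el,B.apply([1,0,0]).round(3),"head top",(o['tool_pos']-Rt.apply([0,0,.019])+B.apply([-.1075,0,.008])).round(4))
E
```

```text
px [405 156  29  28 456] n 306 centre [ 0.5217 -0.3766  0.3283] rect ((0.5230889320373535, -0.37738773226737976), (0.05872536450624466, 0.054437849670648575), 58.52534866333008) slope deg along brush x -0.38 along y -0.25 z 0.3284 std 0.002
[-0.45640724  0.89277204  0.19301016] [ 0.61015902 -0.42676031  0.30718561] [-179.93016289   35.02104396  -30.1471446 ]
brush x [ 0.864 -0.503 -0.   ]
35 [ 0.296 -0.171 -0.94 ] head top [ 0.5943 -0.4177  0.4265]
-35 [ 0.864 -0.503 -0.   ] head top [ 0.5267 -0.3782  0.3308]
```

```bash
python3 - <<'E'
from fin import *
o=ctrl.get_obs();R0=e('xyz',[180,35,-30]);print(o['tool_pos'],o['orientation']);print(R0.inv().apply(np.array([.002,-.003,-.153]))*1000)
q=o['joint_pos'];import kin;kin.P=fit().x
for h in (.2,.15,.1,.041): print([x.round(0) for x in ik(fin(h)[0],fin(h)[1],4,q0=q)])
E
```

```text
[ 0.61015902 -0.42676031  0.30718561] [-179.93016289   35.02104396  -30.1471446 ]
[ 90.40473579   1.59807621 123.47643459]
[array([ -22.,   54.,   64.,   -6., -135.,   79.])]
[array([ -22.,   53.,   56.,   -5., -128.,   80.])]
[array([ -22.,   53.,   50.,   -5., -122.,   81.])]
[array([ -22.,   54.,   45.,   -5., -116.,   82.])]
```

Reachable, so I'll descend in two calls, slowing towards the end.

Call:
arm_command(
  steps=[
    {"translation":[12,0,16],"rotation":[0,0,0],"claw":5},
    {"translation":[26,1,36],"rotation":[0,0,0],"claw":5},
    {"translation":[40,1,56],"rotation":[0,0,0],"claw":5},
    {"translation":[52,1,72],"rotation":[0,0,0],"claw":5},
    {"translation":[60,1,82],"rotation":[0,0,0],"claw":5},
  ],
)

```text
clock: 9.55
tool_pos: [0.6124, -0.4258, 0.2115]
orientation: [-179.9, 34.6, -29.9]
force: [0.0, 0.4, -0.6]
opening: 0.0214
gripper_force: 30.0
```

Call:
arm_command(
  steps=[
    {"translation":[8,0,11],"rotation":[0,0,0],"claw":5},
    {"translation":[15,0,21],"rotation":[0,0,0],"claw":5},
    {"translation":[22,0,30],"rotation":[0,0,0],"claw":5},
    {"translation":[27,0,37],"rotation":[0,0,0],"claw":5},
    {"translation":[30,0,41],"rotation":[0,0,0],"claw":5},
  ],
)

```text
clock: 10.05
tool_pos: [0.6127, -0.4282, 0.1568]
orientation: [-179.9, 34.9, -30.1]
force: [0.6, -0.5, -0.7]
opening: 0.022
gripper_force: 30.0
```

Call:
arm_command(
  steps=[
    {"translation":[0,0,0],"rotation":[0,0,0],"claw":5},
    {"translation":[0,0,0],"rotation":[0,0,0],"claw":5},
    {"translation":[0,0,0],"rotation":[0,0,0],"claw":5},
    {"translation":[0,0,0],"rotation":[0,0,0],"claw":5},
    {"translation":[0,0,0],"rotation":[0,0,0],"claw":5},
  ],
)

```text
clock: 10.55
tool_pos: [0.613, -0.4283, 0.1583]
orientation: [-179.9, 34.8, -30.1]
force: [-0.7, -0.1, -0.3]
opening: 0.0218
gripper_force: 30.0
```

```bash
python3 - <<'E'
from lvl import *
for k in "45":
    q,dd=ctrl.snapshot("top");np.save(f"top{k}.npy",dd);np.save(f"top{k}rgb.npy",q);head("top",k)
s,_=ctrl.snapshot("side")
cv2.imwrite("pics/end.png",np.hstack([cv2.resize(q[90:300,260:540],(400,300)),cv2.resize(s[60:330,150:420],(400,300))])[:,:,::-1])
for i in range(2):
    o=ctrl.get_obs();print(o['clock'],o['tool_pos'],o['orientation'],o['force'],o['opening'],o['gripper_force'],np.abs(o['qvel']).max()); ctrl.snapshot("wrist")
E
```

```text
px [395 170  24  25 349] n 201 centre [ 0.525  -0.3787  0.1824] rect ((0.5247151255607605, -0.3775363266468048), (0.05892012640833855, 0.05520327761769295), 60.51046371459961) slope deg along brush x -0.38 along y 0.58 z 0.1827 std 0.002
px [395 170  24  25 349] n 209 centre [ 0.5247 -0.3785  0.1821] rect ((0.5249125957489014, -0.37740784883499146), (0.05795260891318321, 0.05473940074443817), 59.94553756713867) slope deg along brush x -0.5 along y 0.49 z 0.1822 std 0.002
10.7 [ 0.61288914 -0.42821042  0.15810474] [-179.90473878   34.80699579  -30.06133518] [ 0.28786349  0.54829798 -0.92920831] 0.0217125644050839 29.97510462999344 0.16081934541811982
10.75 [ 0.61285598 -0.42823764  0.15804753] [-179.90796337   34.81410153  -30.06334396] [ 0.24695915  0.13212351 -0.83493481] 0.02213821771026051 29.975076019763947 0.13417402226638558
```

View pics/end.png

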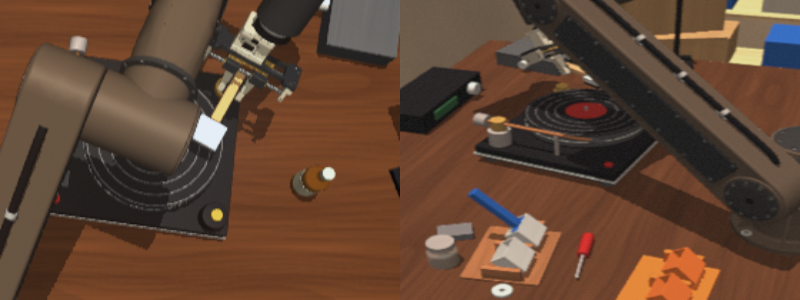

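The picture shows the head over the right-hand grooves (215,130) and everything else undisturbed. The pad is about 48 mm up, so I'll lower it 8 mm.

Call:
arm_command(
  steps=[
    {"translation":[2.4,0,3.3],"rotation":[0,0,0],"claw":5},
    {"translation":[4.7,0,6.5],"rotation":[0,0,0],"claw":5},
    {"translation":[4.7,0,6.5],"rotation":[0,0,0],"claw":5},
    {"translation":[4.7,0,6.5],"rotation":[0,0,0],"claw":5},
    {"translation":[4.7,0,6.5],"rotation":[0,0,0],"claw":5},
  ],
)

```text
clock: 11.3
tool_pos: [0.613, -0.4283, 0.15]
orientation: [-179.9, 34.8, -30.1]
force: [0.1, 0.2, -0.6]
opening: 0.0221
gripper_force: 30.0
```

Call:
arm_command(
  steps=[
    {"translation":[0,0,0],"rotation":[0,0,0],"claw":5},
    {"translation":[0,0,0],"rotation":[0,0,0],"claw":5},
    {"translation":[0,0,0],"rotation":[0,0,0],"claw":5},
    {"translation":[0,0,0],"rotation":[0,0,0],"claw":5},
    {"translation":[0,0,0],"rotation":[0,0,0],"claw":5},
  ],
)

```text
clock: 11.8
tool_pos: [0.613, -0.4283, 0.15]
orientation: [-179.9, 34.8, -30.1]
force: [-0.2, 0.2, 0.4]
opening: 0.022
gripper_force: 30.0
```

```bash
python3 - <<'E'
from lvl import *
q,dd=ctrl.snapshot("top");np.save("top6.npy",dd);np.save("top6rgb.npy",q);c=head("top","6")
o=ctrl.get_obs();print(o['clock'],o['tool_pos'],o['force'],o['opening'],o['gripper_force'])
h=(c[2]-.026-.108);hz=o['tool_pos'][2]+.0156+.008-.026-.108;print(h,hz)
if .033<h<.047 and .033<hz<.047: print(ctrl.close_job())
E
```

```text
px [395 171  23  25 340] n 188 centre [ 0.5248 -0.3801  0.1739] rect ((0.5259820222854614, -0.3784768581390381), (0.05754045024514198, 0.0567094124853611), 60.48850631713867) slope deg along brush x -1.71 along y -0.4 z 0.1742 std 0.0021
11.85 [ 0.61296398 -0.42827191  0.14995099] [-0.31150976 -0.55659106 -0.30980325] 0.02218649084043368 29.975295960903168
0.039874383753599904 0.039550985284469195
the job is handed in; nothing more can be done
None
```

I've handed the job in at 11.85 s: the wooden-handled brush is held steady and within about 2° of level, bristles down, with the pad about 40 mm above the record's grooves and about 100 mm from its centre.

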